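Check the resin scale by torchlight

TASK

Check the resin scale: set the large brass check weight upright in the middle of the scale's pan, gently, without ramming the pan to its stop, and let go of it. Then draw the yellow torch straight up out of the wooden holder, tip it about halfway over (around 45 degrees) and finish holding it still in the gripper, well clear of everything, with its lens aimed down at the middle of the scale's dial from about 15 cm away so that the reading is lit. Leave the small weight, the brush and the other things on the bench where they are.

Things in the scene. Friction and masses are not known exactly. Their poses are not given: they have to be found in the camera images.
- weight: The large 500 g brass check weight, the taller of two: plain cylinder 42 mm across and 40 mm high, a 13 mm neck, then a round knob 22 mm across occupying heights 52 to 66 mm. Origin: centre of its underside; z along its axis, up. Starts standing on the bench.
- small_weight: The small 100 g brass weight, 26 mm across and 40 mm high in all, standing on the bench; not to be used. Origin: centre of its underside. The two weights may swap places.
- scale: The green spring scale, fixed to the bench: box 160 (x) by 270 (y) by 48 mm high, turned up to 0.35 rad. Origin: centre of its underside. The round steel pan is centred 60 mm towards its +y end, the white dial 85 mm towards its -y end; the red needle follows the pan.
- pan_centre (a point): Centre of the top face of the pan, a flat steel disc 110 mm across with a 60 mm marked ring, 72 mm above the bench when empty; it moves with the pan.
- pan (a joint): How far the pan is pressed down, in m: 0 empty, about 0.006 under the large weight (a spring of 800 N/m, damped), 0.016 at its stop.
- dial (a point): Centre of the white round dial face (86 mm across) on top of the scale, 56 mm above the bench, facing straight up.
- holder: Wooden tool holder, fixed: block 85 (x) by 170 (y) by 70 mm high, turned up to 0.25 rad, with two round sockets 42 mm wide and 60 mm deep, 45 mm to either side of its middle along its y axis. Origin: centre of its underside. The torch stands in either socket, the brush in the other.
- torch: The yellow torch (150 g or so), standing lens down, tail up in its socket, with its underside 10 mm above the bench: round, 150 mm long in all; head 38 mm across over the first 40 mm from the lens, then tapering to a grip 26 mm across from 50 to 146 mm (black bands at 87 and 139 mm), with a 14 mm button on the tail. Its centre of mass is about 65 mm from the lens. Origin: centre of the lens face; z runs from lens to tail along its axis, so the beam leaves along -z.
- lens (a point): Centre of the torch's lens face (the torch's origin).
- brush: Stencil brush standing bristles up in the other socket: wooden handle 36 mm across, copper ferrule, black bristles; 135 mm long, its top 145 mm above the bench. Origin: centre of its underside.
- tin: Yellow-labelled steel tin, 100 mm across, 120 mm high, standing behind the scale. Origin: centre of its underside.
- tape: Roll of tan tape lying flat, 100 mm across, 48 mm high. Origin: centre of its underside.
- jar: Amber glass jar with a steel cap, 70 mm across, 90 mm high. Origin: centre of its underside.
- cup: Blue cup, 76 mm across the rim, 90 mm high. Origin: centre of its underside.
- pigment: Blue pigment pot, 56 mm across, 60 mm high. Origin: centre of its underside.
Not all that is in view belongs to the job. Leave any black or purple look-alike of the weight alone.

How it is judged:
On the way, in this order (a step that is already met when the one before it is completed fails the run):
1. the large weight stands centred and released on the pan, with the torch still in its holder (horizontal distance between weight and pan_centre below 0.015 m and z of weight in the frame of pan_centre below 0.004 m and angle between weight's own z axis and vertical below 0.1 rad and value of joint pan between 0.0045 and 0.008 m and contact force between the fingers and weight below 0.05 N and distance of torch from where it was at the start of the episode below 0.03 m), for 0.3 s.
2. the torch is drawn out, clear of the holder, in the gripper (contact force between the fingers and torch above 1 N and contact force between torch and holder below 0.05 N and contact force between torch and scale below 0.05 N and contact force between torch and weight below 0.05 N and height (world z) of lens above 0.08 m), for 0.1 s.
At the end, for the whole second after the job is handed in: Weight upright and released within 15 mm of the pan centre, pan pressed 4.5-8 mm. Torch held still, clear of holder, scale and weight, lens over 100 mm up, axis 30-60 deg from vertical, lens end down, beam line within 40 mm of the dial centre, which lies 80-250 mm ahead of the lens (horizontal distance between weight and pan_centre below 0.015 m and z of weight in the frame of pan_centre below 0.004 m and angle between weight's own z axis and vertical below 0.1 rad and value of joint pan between 0.0045 and 0.008 m and contact force between each of the fingers, torch and weight below 0.05 N and contact force between the fingers and torch above 1 N and contact force between torch and holder below 0.05 N and contact force between torch and scale below 0.05 N and angle between torch's own z axis and vertical between 0.52 and 1.05 rad and x of dial in the frame of torch between -0.04 and 0.04 m and y of dial in the frame of torch between -0.04 and 0.04 m and z of dial in the frame of torch between -0.25 and -0.08 m and height (world z) of lens above 0.1 m and linear speed of torch below 0.03 m/s and angular speed of torch below 0.2 rad/s); the arm keeps its last pose, push and grip.
It fails at once if the pan is rammed down to its stop (pressed beyond 14 mm) (value of joint pan above 0.014 m).
It fails at once if the small weight, the brush or another bystander is moved more than 30 mm (distance of any of small_weight, brush, tin, tape, jar, cup, pigment from where it was at the start of the episode above 0.03 m).
It also fails if it takes over 53 s, if anything falls off the work surface, if the arm or the gripper's body presses on something with over 40 N, if the wrist force passes 120 N, or if a joint passes its speed limit or range.

ROBOT

A 7-joint arm with a two-finger parallel gripper is mounted at the origin on the work surface. World frame = base frame: x ahead of the robot, y to its left, z up, the work surface at z = 0. Lengths are in m, angles in rad, forces in N, time in s.
With the tool pointing down it reaches from about 0.4 to 0.875 m from the base axis. Payload 6.5 kg.
Tool frame: the origin (TCP) lies on the centre line of the jaws, within the pads' length; the fingertips stand 8 mm ahead of it and the grasp point (between the pads) lies 11 mm behind it; z points along the fingers, y is the line along which they close (so a half turn about z gives the same grasp; the last joint's range is limited). The gripper opens to 88 mm and grips with 3 to 60 N. Pads are 18 mm wide; open, the fingers measure 123 mm over their backs; the gripper's body (75 mm by 187 mm) begins 45 mm behind the grasp point.
Start: joints at [1.044, 0.536, -0.004, 1.538, 0.003, 1.067, -0.071], TCP at [0.289, -0.582, 0.247] pointing down, gripper open.
Joint ranges: [-2.7, 2.7], [-0.37, 2.16], [-1.27, 1.26], [0.24, 2.4], [-1.31, 4.45], [0.19, 1.91], [-2.76, 2.76]. Speed limits (rad/s): [2.39, 2.39, 3.14, 3.14, 3.14, 3.14, 3.14].

INTERFACE

Orientations are given as a unit quaternion [x, y, z, w].
In Python, from bench import manip gives the robot as it stands.
- The arm moves only by the tool apply_moves, never from a script. Its argument "moves" is a list of rows, each a list of 7 numbers: the turn, a rotation vector about the world's x, y, z as a fraction of full scale, then the shift along the world's x, y, z as a fraction of full scale, then the closure, from -1 (fully open) to 1 (shut), so that 0 is half open. A call has 1 to 20 rows; each row is the pose to reach, as a shift and turn from the pose commanded when the call began; what a row does not reach only later rows make up. Full scale, the value 1, is 0.2 m for a shift and 45 degrees for a turn. A row lasts 1/10 s, in which the tool goes at most 50 mm and 8.59 degrees, less where a joint would pass 70% of its speed; a pose out of reach is approached as far as the arm can. A call with a number of a shift or a turn outside -1 to 1 is refused whole. A call with a gripper value outside its range is refused whole. The fingers move at their own pace and stop on an object; "squeeze" is the grip in N (left out, the last holds). Time passes only in rows, so rows that repeat a pose let the fingers close. It gives the time, the measured TCP pose, the force, the opening and the grip force at its end, in the units of the state.
- manip.state(): the state, without advancing time (a new reading comes with each control period).
- manip.snapshot(name): name is "side" or "top"; returns the picture (480x640x3 uint8, red, green, blue); there is no depth.
- manip.camera_info(name): a dict with "fx", "fy", "cx", "cy" (pixels), "world_from_camera" (4x4, takes a point from camera to world coordinates). Camera axes: x right, y up, looking along -z (the intrinsics and any distortion apply to the point x, -y, -z); pixel columns grow to the right and rows downward; lengths in m; the calibration is good to about 2 mm. A picture is of the moment at which its call begins. camera_info takes no time and is no camera call.
- manip.hand_in(): hands the job in; it is judged then, once.
The state is a dict: "time_s": time; "qpos": joint angles; "joint_velocities": joint speeds; "tau": joint torques, N m; "tool_pos": TCP position; "orientation": TCP orientation; "force": force on the tool from outside, world axes, zero at the start; "wrist_torque": the same for the moment, N m; "grip_width": finger opening in m; "gripper_force": force on a finger pad.
Only numpy, scipy, OpenCV 4.12 (cv2) and the standard library are available. Lean on these libraries where they do the work, as an engineer would, in place of code of your own. Each camera call takes 0.05 s, during which the arm holds its last target. There are 200 camera calls.

## Working session

There is one attempt and no reset: what is moved stays moved. The work goes in short steps, Python scripts to look and compute and a tool call to move; the robot and the scene stay as the last step left them, time stands still between calls to the robot, and variables do not carry over. Pictures are saved under pics/ and viewed, at most 10 in all, crops included, and the job is handed in when it is done.

Besides the shell and the picture viewer there is one more tool, called as a command line: name --pt "numbers of a row" for each row, then --argument value for the rest. apply_moves: Moves the arm, as the interface text tells. Its arguments: {"type":"object","properties":{"moves":{"type":"array","items":{"type":"array","items":{"type":"number","minimum":-1,"maximum":1}}},"squeeze":{"type":"number"}},"required":["moves"]}

```bash
mkdir -p pics; ls; python3 - <<'E'
from bench import manip
import cv2
for n in("side","top"):
    i=manip.snapshot(n);cv2.imwrite(f"pics/{n}0.png",i[:,:,::-1]);print(manip.camera_info(n))
print(manip.state())
E
```

```text
pics
{'fx': 530.998783248994, 'fy': 530.998783248994, 'cx': 318.4501715663853, 'cy': 234.03580345695588, 'world_from_camera': array([[-0.93925369,  0.23061553, -0.25420262,  0.30519106],
       [-0.34304696, -0.60700497,  0.71684291,  0.86950244],
       [ 0.01101285,  0.76050079,  0.64924362,  0.82573408],
       [ 0.        ,  0.        ,  0.        ,  1.        ]])}
{'fx': 537.0248244921648, 'fy': 537.0248244921648, 'cx': 318.32103158820587, 'cy': 248.0753483050206, 'world_from_camera': array([[-0.02798123,  0.98672097, -0.15999617,  0.42864309],
       [-0.99960513, -0.02803268,  0.00193597,  0.03884996],
       [-0.00257486,  0.15998716,  0.98711574,  1.19987074],
       [ 0.        ,  0.        ,  0.        ,  1.        ]])}
{'time_s': 0.1, 'qpos': array([ 1.04380265,  0.53709577, -0.00444797,  1.53877491,  0.00258053,
        1.06732653, -0.07120253]), 'joint_velocities': array([-0.00135725, -0.0022444 ,  0.00140251, -0.00262074,  0.00181165,
       -0.00037389, -0.00081937]), 'tau': array([ 2.55964900e-03, -5.72079921e+01,  9.93918814e-01, -2.52235097e+01,
       -5.61406917e-02,  1.33468240e-02,  4.96796793e-05]), 'tool_pos': array([ 0.28877942, -0.58170772,  0.24592289]), 'orientation': array([ 9.73567793e-01,  2.28396834e-01, -2.29155701e-04, -7.65892217e-04]), 'force': array([ 0.22395491, -0.18673038,  0.03293138]), 'wrist_torque': array([-0.02104807, -0.02066696,  0.0099882 ]), 'gripper_force': 0.0, 'grip_width': 0.08824119133986956}
```

View pics/side0.png

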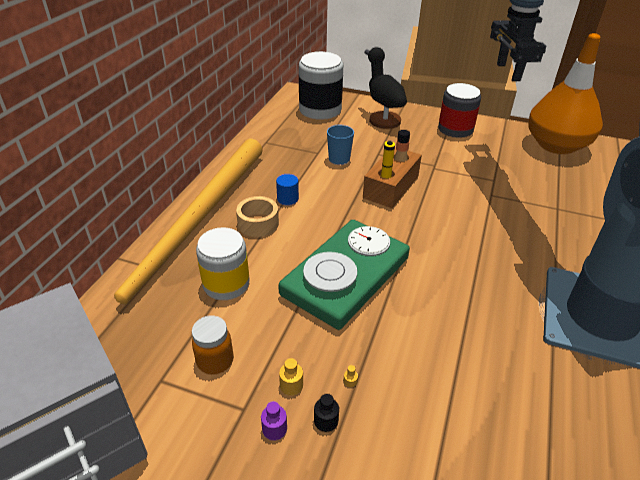

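View pics/top0.png

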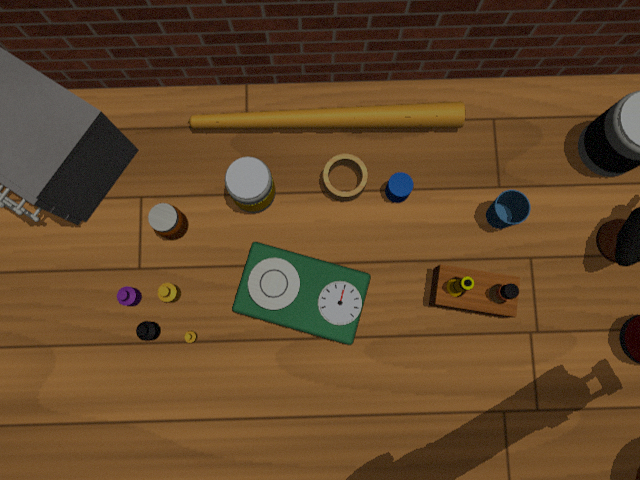

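The large brass weight is at side (291,378) and top (167,293). The small one is at side (351,376) and top (190,337). The pan is at side (330,271) and top (274,284), and the dial at side (369,239) and top (340,302). The torch tail is at side (390,145) and top (467,284), with the brush to its right at top (508,291).

```bash
cat > h.py <<'E'
import numpy as np, cv2
from bench import manip
CI={n:manip.camera_info(n) for n in("side","top")}
def ray(n,p):
    c=CI[n];T=c["world_from_camera"]
    d=T[:3,:3]@np.array([(p[0]-c["cx"])/c["fx"],-(p[1]-c["cy"])/c["fy"],-1.]);return T[:3,3],d/np.linalg.norm(d)
def plane(n,p,z):
    o,d=ray(n,p);return o+d*(z-o[2])/d[2]
def tri(ps,pt):
    A=np.zeros((3,3));b=np.zeros(3);R=[ray("side",ps),ray("top",pt)]
    for o,d in R:
        P=np.eye(3)-np.outer(d,d);A+=P;b+=P@o
    x=np.linalg.solve(A,b);return x,max(np.linalg.norm(np.cross(x-o,d)) for o,d in R)
def proj(n,X):
    c=CI[n];T=c["world_from_camera"];q=T[:3,:3].T@(np.asarray(X)-T[:3,3])
    return np.array([c["cx"]+c["fx"]*q[0]/-q[2],c["cy"]-c["fy"]*q[1]/-q[2]])
def mask(img,lo,hi,roi):
    m=cv2.inRange(cv2.cvtColor(img,cv2.COLOR_RGB2HSV),lo,hi);o=np.zeros_like(m);x0,y0,x1,y1=roi;o[y0:y1,x0:x1]=m[y0:y1,x0:x1];return o
def blob(m):
    c=max(cv2.findContours(m,cv2.RETR_EXTERNAL,cv2.CHAIN_APPROX_NONE)[0],key=cv2.contourArea);return c
E
python3 - <<'E'
from h import *
S=cv2.imread("pics/side0.png")[:,:,::-1].copy();T=cv2.imread("pics/top0.png")[:,:,::-1].copy()
W=((0,0,150),(180,70,255))
e={}
for k,n,img,roi in(("pan","side",S,(295,250,360,300)),("pan","top",T,(245,255,302,313)),("dial","side",S,(345,224,393,258)),("dial","top",T,(316,278,364,328))):
    c=cv2.convexHull(blob(mask(img,*W,roi)));el=cv2.fitEllipse(c);e[k,n]=el[0];print(k,n,el)
for k in("pan","dial"):print(k,tri(e[k,"side"],e[k,"top"]),[plane(n,e[k,n],.072 if k=="pan" else .056) for n in("side","top")])
# green box
for n,img,roi in(("side",S,(270,210,420,335)),("top",T,(225,235,380,350))):
    c=blob(mask(img,(55,90,30),(90,255,255),roi));print(n,cv2.approxPolyDP(cv2.convexHull(c),4,True).reshape(-1,2).tolist())
def crop(I,x0,y0,w,h,s):return cv2.resize(I[y0:y0+h,x0:x0+w],None,fx=s,fy=s,interpolation=cv2.INTER_NEAREST)
a=np.hstack([crop(S,270,345,50,60,5),crop(T,142,263,50,60,5)])
b=np.hstack([crop(S,355,125,75,85,3.3333),crop(T,430,255,75,85,3.3333)])
w=min(a.shape[1],b.shape[1]);print(a.shape,b.shape)
cv2.imwrite("pics/c1.png",np.vstack([a[:,:w],b[:,:w]])[:,:,::-1])
E
```

```text
pan side ((329.9117126464844, 270.4267883300781), (38.435794830322266, 53.87847900390625), 92.33635711669922)
pan top ((279.29119873046875, 287.72674560546875), (15.445913314819336, 40.98553466796875), 65.01304626464844)
dial side ((368.6422424316406, 239.99752807617188), (28.060237884521484, 42.062278747558594), 96.09114074707031)
dial top ((339.5850830078125, 302.5310974121094), (41.87968063354492, 42.400577545166016), 112.76932525634766)
pan (array([0.53683106, 0.12330944, 0.06006149]), np.float64(0.006533277404808797)) [array([0.53968209, 0.1356326 , 0.072     ]), array([0.52934765, 0.12104326, 0.072     ])]
dial (array([ 0.49648684, -0.00529841,  0.05197981]), np.float64(0.0005496368557531308)) [array([ 0.4960379 , -0.00069153,  0.056     ]), array([ 0.49570864, -0.00523615,  0.056     ])]
side [[354, 220], [407, 245], [408, 252], [338, 329], [282, 296], [279, 283]]
top [[254, 242], [369, 275], [351, 343], [233, 310]]
(300, 500, 3) (283, 500, 3)
```

View pics/c1.png

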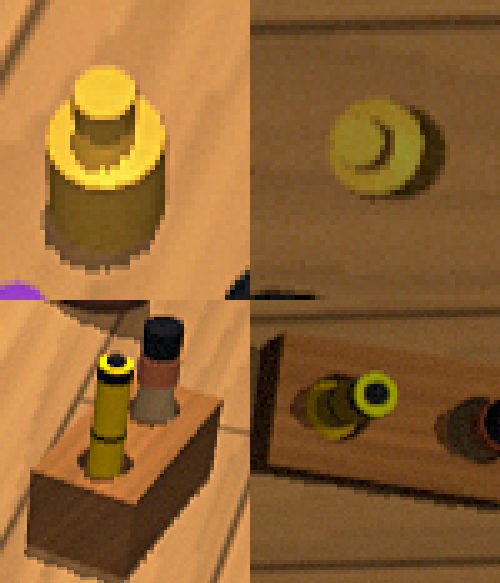

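The crops show the weight's knob top at side (290.8,363) and top (163.4,290.8), with its shoulder disc at side (291.2,372.6) and top (167.6,292.2). The torch button is at side (390.1,143) and top (467.8,282.9), and its lower band is at side (388,166).

```bash
python3 - <<'E'
from h import *
np.set_printoptions(precision=4,suppress=True)
S=cv2.imread("pics/side0.png")[:,:,::-1].copy();T=cv2.imread("pics/top0.png")[:,:,::-1].copy()
c=cv2.convexHull(blob(mask(T,(0,0,75),(180,70,255),(244,252,304,316))));el=cv2.fitEllipse(c);print(el)
print("pan",tri((329.9,270.4),el[0]),plane("top",el[0],.072))
def show(k,s,t,z):print(k,tri(s,t),plane("side",s,z),plane("top",t,z))
show("knob",(290.8,363),(163.4,290.8),.066)
show("body",(291.2,372.6),(167.6,292.2),.040)
show("torch",(390.1,143),(467.8,282.9),.160)
G=[plane("top",p,.048) for p in([254,242],[369,275],[351,343],[233,310])];print(np.array(G),np.mean(G,0))
for k,X in(("small",None),):pass
c=blob(mask(T,(20,100,60),(35,255,255),(180,325,202,348)));print("small",plane("top",cv2.minEnclosingCircle(c)[0],.02))
c=blob(mask(T,(20,100,60),(35,255,255),(145,270,190,315)));print("lw",cv2.boundingRect(c))
c=blob(mask(T,(5,60,40),(18,255,255),(425,255,525,325)))
show("brushtop",(404,134),(510,291),.145)
for p in[(254,242)]:print()
c=blob(mask(T,(20,100,60),(35,255,255),(430,260,490,310)));print("torch",cv2.boundingRect(c))
s=manip.state();print(s["orientation"],s["tool_pos"])
E
```

```text
((273.3044128417969, 283.1929016113281), (52.208499908447266, 52.718505859375), 36.440338134765625)
pan (array([0.5399, 0.1337, 0.0702]), np.float64(0.0004324560648441601)) [0.5393 0.1335 0.072 ]
knob (array([0.5304, 0.3667, 0.065 ]), np.float64(2.8228064424282798e-05)) [0.5301 0.3674 0.066 ] [0.5303 0.3664 0.066 ]
body (array([0.5302, 0.366 , 0.0362]), np.float64(0.0004952845791305483)) [0.5296 0.3685 0.04  ] [0.5293 0.3648 0.04  ]
torch (array([ 0.521 , -0.252 ,  0.1566]), np.float64(0.00016416493039218182)) [ 0.5201 -0.2464  0.16  ] [ 0.5205 -0.2511  0.16  ]
[[ 0.6327  0.1762  0.048 ]
 [ 0.5535 -0.0709  0.048 ]
 [ 0.4104 -0.0267  0.048 ]
 [ 0.4867  0.2223  0.048 ]] [0.5208 0.0752 0.048 ]
small [0.4337 0.3202 0.02  ]
lw (158, 283, 19, 19)
brushtop (array([ 0.5044, -0.3392,  0.1383]), np.float64(0.0003036024172765866)) [ 0.5027 -0.3273  0.145 ] [ 0.5036 -0.3369  0.145 ]

torch (461, 276, 14, 14)
[ 0.9736  0.2284 -0.0002 -0.0008] [ 0.2888 -0.5817  0.2459]
```

apply_moves --pt "0 0 0.2 0.25 0.2 0 -1" --pt "0 0 0.4 0.5 0.4 0 -1" --pt "0 0 0.6 0.75 0.6 0 -1" --pt "0 0 0.8 1 0.8 0 -1" --pt "0 0 1 1 1 0 -1" --pt "0 0 1 1 1 0 -1" --pt "0 0 1 1 1 0 -1"

```text
time_s: 0.8
tool_pos: [0.4931, -0.3752, 0.2465]
orientation: [0.809, 0.588, 0.002, -0.001]
force: [0.4, -0.3, -0.2]
grip_width: 0.0877
gripper_force: 0.0
```

apply_moves --pt "0 0 0.15 0.05 0.25 0 -1" --pt "0 0 0.3 0.1 0.5 0 -1" --pt "0 0 0.413 0.2 0.75 0 -1" --pt "0 0 0.413 0.2 1 0 -1" --pt "0 0 0.413 0.2 1 0 -1" --pt "0 0 0.413 0.2 1 0 -1"

```text
time_s: 1.4
tool_pos: [0.5289, -0.1811, 0.2466]
orientation: [0.706, 0.708, -0.0, -0.0]
force: [0.5, -0.1, -0.7]
grip_width: 0.0882
gripper_force: 0.0
```

apply_moves --pt "0 0 0 0 0.25 0 -1" --pt "0 0 0 0 0.5 0 -1" --pt "0 0 0 0 0.75 0 -1" --pt "0 0 0 0 1 0 -1" --pt "0 0 0 0 1 0 -1"

```text
time_s: 1.9
tool_pos: [0.5291, 0.0236, 0.247]
orientation: [0.705, 0.71, 0.001, -0.001]
force: [0.7, -0.2, 0.3]
grip_width: 0.0882
gripper_force: 0.0
```

apply_moves --pt "0 0 0 0 0.25 0 -1" --pt "0 0 0 0 0.5 0 -1" --pt "0 0 0 0 0.75 0 -1" --pt "0 0 0 0 1 0 -1" --pt "0 0 0 0 1 0 -1" --pt "0 0 0 0 1 0 -0.36"

```text
time_s: 2.5
tool_pos: [0.5299, 0.2165, 0.2462]
orientation: [0.707, 0.707, -0.0, 0.0]
force: [0.4, -0.2, -0.3]
grip_width: 0.0822
gripper_force: 0.0
```

apply_moves --pt "0 0 0 0 0.25 0 -0.36" --pt "0 0 0 0 0.5 0 -0.36" --pt "0 0 0 0 0.742 0 -0.36" --pt "0 0 0 0.005 0.742 -0.1 -0.36" --pt "0 0 0 0.005 0.742 -0.3 -0.36" --pt "0 0 0 0.005 0.742 -0.5 -0.36" --pt "0 0 0 0.005 0.742 -0.7 -0.36" --pt "0 0 0 0.005 0.742 -0.7 -0.36" --pt "0 0 0 0.005 0.742 -0.7 -0.36"

```text
time_s: 3.4
tool_pos: [0.5316, 0.3637, 0.107]
orientation: [0.708, 0.706, -0.001, 0.001]
force: [-0.3, 0.4, 0.6]
grip_width: 0.0595
gripper_force: 0.0
```

```bash
python3 - <<'E'
from h import *
s=manip.state();print(s["tool_pos"],s["grip_width"],s["qpos"])
S=manip.snapshot("side");T=manip.snapshot("top")
c=lambda I,x,y:cv2.resize(I[y:y+80,x:x+80],None,fx=5,fy=5,interpolation=cv2.INTER_NEAREST)
cv2.imwrite("pics/c2.png",np.hstack([c(S,250,325),c(T,120,250)])[:,:,::-1])
E
```

```text
[0.53159495 0.36374221 0.1069629 ] 0.05953092550072337 [-0.37217917  0.73697408 -0.43822575  1.62583441  0.38511299  0.8667958
 -0.96649558]
```

View pics/c2.png

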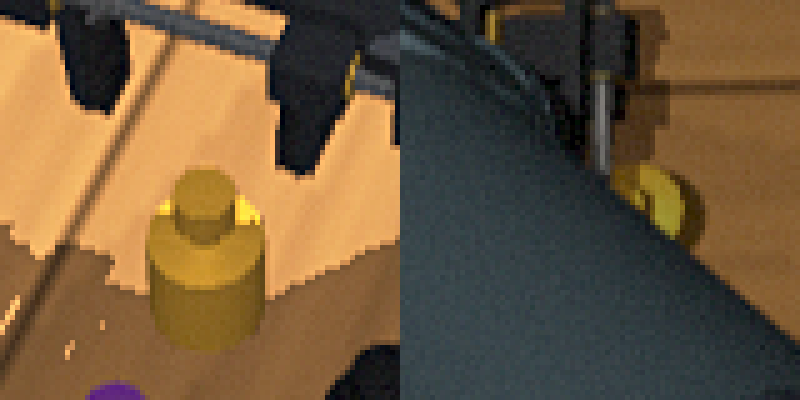

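The fingers straddle the weight: the tips are at side (270,347) and (310,359), with the weight centred between them. I'll go down and grip it.

apply_moves --pt "0 0 0 0 0.01 -0.1 -0.36" --pt "0 0 0 0 0.01 -0.22 -0.36" --pt "0 0 0 0 0.01 -0.34 -0.36" --pt "0 0 0 0 0.01 -0.42 -0.36" --pt "0 0 0 0 0.01 -0.42 -0.36" --pt "0 0 0 0 0.01 -0.42 -0.36" --pt "0 0 0 0 0.01 -0.42 0.2" --pt "0 0 0 0 0.01 -0.42 0.5" --pt "0 0 0 0 0.01 -0.42 0.5" --pt "0 0 0 0 0.01 -0.42 0.5" --pt "0 0 0 0 0.01 -0.42 0.5" --pt "0 0 0 0 0.01 -0.42 0.5" --pt "0 0 0 0 0.01 -0.42 0.5" --pt "0 0 0 0 0.01 -0.42 0.5" --squeeze 25

```text
time_s: 4.9
tool_pos: [0.5304, 0.3687, 0.0238]
orientation: [0.707, 0.707, 0.001, 0.0]
force: [-0.8, -0.8, 6.8]
grip_width: 0.041
gripper_force: 25.0
```

apply_moves --pt "0 0 0 0 0 0.05 0.5" --pt "0 0 0 0 0 0.15 0.5" --pt "0 0 0 0 0 0.3 0.5" --pt "0 0 0 0 0 0.45 0.5" --pt "0 0 0 0 0 0.6 0.5" --pt "0 0 0 0 0 0.7 0.5" --pt "0 0 0 0 0 0.7 0.5" --pt "0 0 0 0 0 0.7 0.5" --pt "0 0 0 0 0 0.7 0.5"

```text
time_s: 5.8
tool_pos: [0.529, 0.3672, 0.1608]
orientation: [0.707, 0.707, -0.002, -0.0]
force: [0.3, -0.1, -5.2]
grip_width: 0.0414
gripper_force: 25.0
```

```bash
python3 - <<'E'
from h import *
L=[manip.state()["tool_pos"]]
S=manip.snapshot("side");L.append(manip.state()["tool_pos"]);T=manip.snapshot("top");L.append(manip.state()["tool_pos"]);print(np.array(L),manip.state()["force"])
x,y=proj("side",[.53,.367,.16]).astype(int);print(x,y)
cv2.imwrite("pics/c3.png",cv2.resize(S[y-40:y+60,x-50:x+50],None,fx=5,fy=5,interpolation=cv2.INTER_NEAREST)[:,:,::-1])
E
```

```text
[[0.52902719 0.36715778 0.16078296]
 [0.52907846 0.36725665 0.16078366]
 [0.52920258 0.36747855 0.16098026]] [-0.46446783  0.29976408 -5.48842675]
289 327
```

View pics/c3.png

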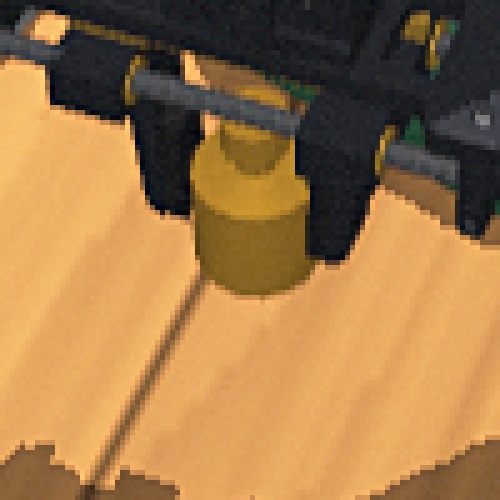

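The weight is held upright between the pads at side (289,345). I'm carrying it to the pan.

apply_moves --pt "0 0 0 0 -0.1 0 0.5" --pt "0 0 0 0.05 -0.25 0 0.5" --pt "0 0 0 0.05 -0.4 0 0.5" --pt "0 0 0 0.05 -0.6 0 0.5" --pt "0 0 0 0.05 -0.8 0 0.5" --pt "0 0 0 0.05 -0.93 0 0.5" --pt "0 0 0 0.05 -1 0 0.5" --pt "0 0 0 0.05 -1 0 0.5"

```text
time_s: 6.7
tool_pos: [0.5401, 0.1661, 0.1621]
orientation: [0.708, 0.706, -0.001, 0.0]
force: [0.7, -0.2, -4.8]
grip_width: 0.0412
gripper_force: 25.0
```

apply_moves --pt "0 0 0 0 -0.1 0 0.5" --pt "0 0 0 0 -0.165 0 0.5" --pt "0 0 0 0 -0.165 -0.1 0.5" --pt "0 0 0 0 -0.165 -0.2 0.5" --pt "0 0 0 0 -0.165 -0.28 0.5" --pt "0 0 0 0 -0.165 -0.28 0.5" --pt "0 0 0 0 -0.165 -0.28 0.5" --pt "0 0 0 0 -0.165 -0.28 0.5" --pt "0 0 0 0 -0.165 -0.28 0.5"

```text
time_s: 7.6
tool_pos: [0.5407, 0.1356, 0.1076]
orientation: [0.707, 0.707, 0.001, 0.0]
force: [-0.3, -0.1, -4.7]
grip_width: 0.0413
gripper_force: 25.0
```

```bash
python3 - <<'E'
from h import *
S=manip.snapshot("side");s=manip.state();print(s["tool_pos"],s["orientation"],s["force"])
x,y=proj("side",s["tool_pos"]).astype(int);print(x,y)
cv2.imwrite("pics/c4.png",cv2.resize(S[y-50:y+50,x-50:x+50],None,fx=5,fy=5,interpolation=cv2.INTER_NEAREST)[:,:,::-1])
E
```

```text
[0.54058928 0.13542089 0.10750601] [7.07187732e-01 7.07025448e-01 6.11912909e-04 3.90763162e-04] [-1.08848549 -0.6545559  -3.48701435]
329 257
```

View pics/c4.png

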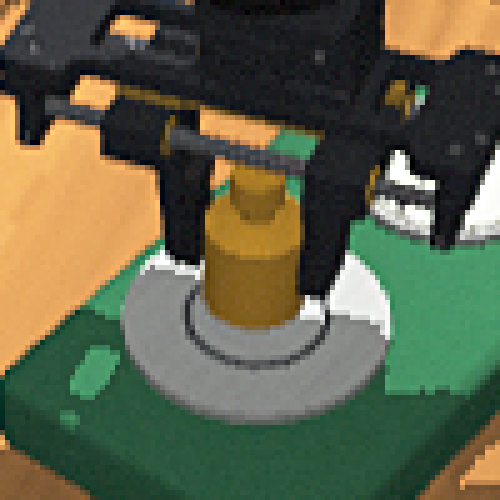

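The weight hangs upright over the marked ring, its foot at about side (329,266). I'm lowering it slowly.

apply_moves --pt "0 0 0 0 -0.005 -0.01 0.5" --pt "0 0 0 0 -0.005 -0.02 0.5" --pt "0 0 0 0 -0.005 -0.03 0.5" --pt "0 0 0 0 -0.005 -0.04 0.5" --pt "0 0 0 0 -0.005 -0.05 0.5" --pt "0 0 0 0 -0.005 -0.06 0.5" --pt "0 0 0 0 -0.005 -0.07 0.5" --pt "0 0 0 0 -0.005 -0.075 0.5" --pt "0 0 0 0 -0.005 -0.075 0.5" --pt "0 0 0 0 -0.005 -0.075 0.5" --pt "0 0 0 0 -0.005 -0.075 0.5"

```text
time_s: 8.75
tool_pos: [0.54, 0.1342, 0.0918]
orientation: [0.707, 0.707, -0.0, 0.0]
force: [-1.2, -0.8, -1.7]
grip_width: 0.0416
gripper_force: 25.0
```

apply_moves --pt "0 0 0 0 0 -0.005 0.5" --pt "0 0 0 0 0 -0.006 0.5" --pt "0 0 0 0 0 -0.006 0.5" --pt "0 0 0 0 0 -0.006 0" --pt "0 0 0 0 0 -0.006 -0.1" --pt "0 0 0 0 0 -0.006 -0.2" --pt "0 0 0 0 0 -0.006 -0.36" --pt "0 0 0 0 0 -0.006 -0.36" --pt "0 0 0 0 0 -0.006 -0.36" --pt "0 0 0 0 0 -0.006 -0.36" --pt "0 0 0 0 0 -0.006 -0.36" --pt "0 0 0 0 0 -0.006 -0.36" --pt "0 0 0 0 0 -0.006 -0.36" --pt "0 0 0 0 0 -0.006 -0.36"

```text
time_s: 10.15
tool_pos: [0.54, 0.1342, 0.0905]
orientation: [0.707, 0.707, -0.0, -0.0]
force: [-0.5, -0.5, 0.9]
grip_width: 0.0599
gripper_force: 0.0
```

apply_moves --pt "0 0 0 0 0 0.05 -0.36" --pt "0 0 0 0 0 0.15 -0.36" --pt "0 0 0 0 0 0.3 -0.36" --pt "0 0 0 0 0 0.5 -0.36" --pt "0 0 0 0 0 0.7 -0.36" --pt "0 0 0 0 0 0.9 -0.36" --pt "0 0 0 0 0 0.9 -0.36"

```text
time_s: 10.85
tool_pos: [0.5429, 0.1356, 0.2768]
orientation: [0.707, 0.707, 0.004, 0.003]
force: [0.4, -0.1, -0.2]
grip_width: 0.0597
gripper_force: 0.0
```

```bash
python3 - <<'E'
from h import *
S=manip.snapshot("side");print(manip.state()["tool_pos"])
a=cv2.resize(S[215:315,270:410],None,fx=5,fy=5,interpolation=cv2.INTER_NEAREST)
cv2.imwrite("pics/c5.png",a[:,:,::-1])
E
```

```text
[0.54152167 0.13485784 0.27385755]
```

View pics/c5.png

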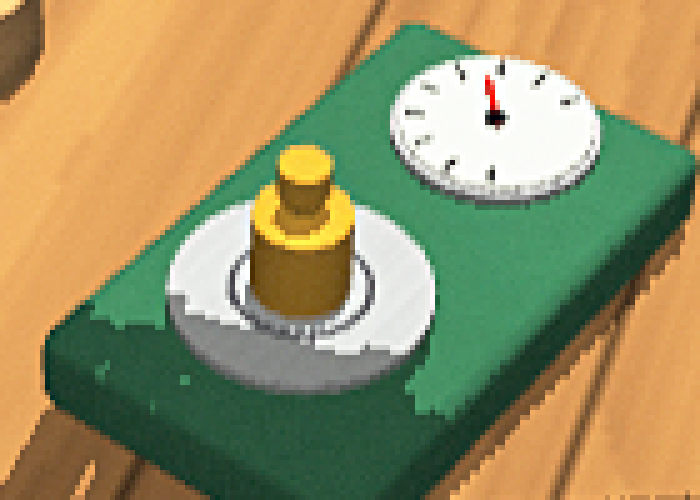

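apply_moves --pt "0 0 0 0 -0.25 0.1 -0.5" --pt "0 0 0 -0.1 -0.5 0.15 -0.5" --pt "0 0 0 -0.2 -0.75 0.15 -0.5" --pt "0 0 0 -0.215 -1 0.15 -0.5" --pt "0 0 0 -0.215 -1 0.15 -0.5"

```text
time_s: 11.4
tool_pos: [0.4949, -0.0722, 0.2994]
orientation: [0.71, 0.704, -0.002, 0.0]
force: [0.8, -0.6, -0.3]
grip_width: 0.066
gripper_force: 0.0
```

apply_moves --pt "0.15 0 0 0 -0.2 0 -0.5" --pt "0.3 0 0 0 -0.4 0 -0.5" --pt "0.45 0 0 0 -0.59 0 -0.5" --pt "0.6 0 0 0 -0.59 0 -0.5" --pt "0.75 0 0 0 -0.59 0 -0.5" --pt "0.9 0 0 0 -0.59 0 -0.5" --pt "1 0 0 0 -0.59 0 -0.5" --pt "1 0 0 0 -0.59 -0.2 -0.5" --pt "1 0 0 0 -0.59 -0.32 -0.5" --pt "1 0 0 0 -0.59 -0.32 -0.5" --pt "1 0 0 0 -0.59 -0.32 -0.5"

```text
time_s: 12.5
tool_pos: [0.4971, -0.1829, 0.2367]
orientation: [0.653, 0.653, 0.271, -0.272]
force: [-0.1, -0.1, 0.4]
grip_width: 0.0658
gripper_force: 0.0
```

```bash
python3 - <<'E'
from h import *
s=manip.state();print(s["tool_pos"],s["orientation"],s["qpos"])
E
```

```text
[ 0.49714627 -0.18293952  0.23671711] [ 0.65296427  0.65315454  0.27071671 -0.27154977] [ 0.93556168  0.69370128 -0.46566689  1.60870637 -0.38931947  1.33492391
  0.6824316 ]
```

The weight stands upright and released inside the ring at crop (302,287), and the needle has moved. The tilted target pose is reachable, so I'm going to the torch next.

apply_moves --pt "0 0 0 0 0 0.15 -0.5" --pt "-0.18 0 0 0 0 0.15 -0.5" --pt "-0.36 0 0 0 0 0.15 -0.5" --pt "-0.54 0 0 0 0 0.15 -0.5" --pt "-0.72 0 0 0.05 -0.15 0.15 -0.5" --pt "-0.9 0 0 0.12 -0.33 0.15 -0.5" --pt "-1 0 0 0.12 -0.33 0.15 -0.5" --pt "-1 0 0 0.12 -0.33 0 -0.5" --pt "-1 0 0 0.12 -0.33 -0.15 -0.5" --pt "-1 0 0 0.12 -0.33 -0.2 -0.5" --pt "-1 0 0 0.12 -0.33 -0.2 -0.5" --pt "-1 0 0 0.12 -0.33 -0.2 -0.5" --pt "-1 0 0 0.12 -0.33 -0.2 -0.5"

```text
time_s: 13.8
tool_pos: [0.5221, -0.2502, 0.1983]
orientation: [0.707, 0.707, 0.001, 0.001]
force: [-0.1, 0.5, 0.6]
grip_width: 0.0663
gripper_force: 0.0
```

```bash
python3 - <<'E'
from h import *
S=manip.snapshot("side");T=manip.snapshot("top");print(manip.state()["tool_pos"],manip.state()["orientation"])
x,y=proj("side",[.52,-.25,.15]).astype(int);x2,y2=proj("top",[.52,-.25,.15]).astype(int)
c=lambda I,x,y:cv2.resize(I[y-40:y+40,x-40:x+40],None,fx=5,fy=5,interpolation=cv2.INTER_NEAREST)
cv2.imwrite("pics/c6.png",np.hstack([c(S,x,y),c(T,x2,y2)])[:,:,::-1])
E
```

```text
[ 0.52173527 -0.2501679   0.19782069] [7.07295837e-01 7.06916857e-01 3.89363003e-04 1.00234635e-03]
```

View pics/c6.png

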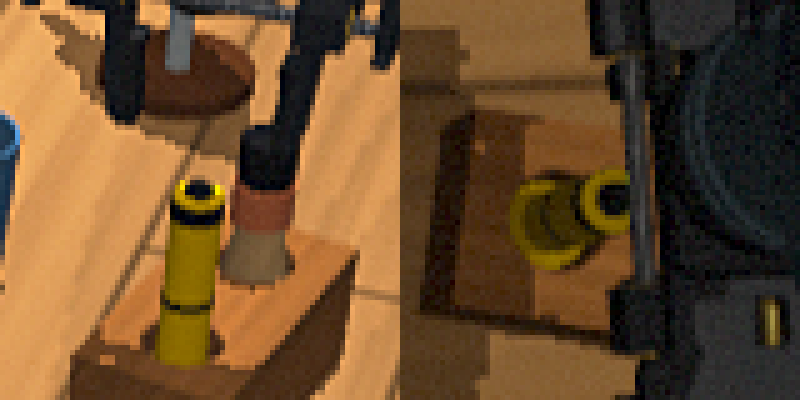

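The torch tail (side crop 198,190) sits midway between the fingertips at x ≈ 125 and 285. I'm going down to grip it.

apply_moves --pt "0 0 0 0 0 -0.1 -0.5" --pt "0 0 0 0 0 -0.2 -0.5" --pt "0 0 0 0 0 -0.3 -0.5" --pt "0 0 0 0 0 -0.405 -0.5" --pt "0 0 0 0 0 -0.405 -0.5" --pt "0 0 0 0 0 -0.405 -0.2" --pt "0 0 0 0 0 -0.405 0.2" --pt "0 0 0 0 0 -0.405 0.6" --pt "0 0 0 0 0 -0.405 0.8" --pt "0 0 0 0 0 -0.405 0.8" --pt "0 0 0 0 0 -0.405 0.8" --pt "0 0 0 0 0 -0.405 0.8" --pt "0 0 0 0 0 -0.405 0.8" --pt "0 0 0 0 0 -0.405 0.8" --squeeze 35

```text
time_s: 15.3
tool_pos: [0.5214, -0.2499, 0.1159]
orientation: [0.707, 0.707, 0.0, 0.0]
force: [0.2, 0.5, 4.4]
grip_width: 0.0242
gripper_force: 35.0
```

apply_moves --pt "0 0 0 0 0 0.05 0.8" --pt "0 0 0 0 0 0.15 0.8" --pt "0 0 0 0 0 0.25 0.8" --pt "0 0 0 0 0 0.35 0.8" --pt "0 0 0 0 0 0.45 0.8" --pt "0 0 0 0 0 0.55 0.8" --pt "0 0 0 0 0 0.65 0.8" --pt "0 0 0 0 0 0.75 0.8" --pt "0 0 0 0 0 0.8 0.8" --pt "0 0 0 0 0 0.8 0.8" --pt "0 0 0 0 0 0.8 0.8" --pt "0 0 0 0 0 0.8 0.8"

```text
time_s: 16.5
tool_pos: [0.5203, -0.2495, 0.2743]
orientation: [0.707, 0.707, -0.0, -0.001]
force: [-0.2, -0.6, -2.0]
grip_width: 0.0246
gripper_force: 35.0
```

apply_moves --pt "0.05 0 0 0 0.05 0 0.8" --pt "0.15 0 0 -0.03 0.1 0 0.8" --pt "0.25 0 0 -0.06 0.15 0 0.8" --pt "0.35 0 0 -0.09 0.2 0 0.8" --pt "0.45 0 0 -0.12 0.25 0 0.8" --pt "0.55 0 0 -0.12 0.3 0 0.8" --pt "0.65 0 0 -0.12 0.33 0 0.8" --pt "0.75 0 0 -0.12 0.33 -0.05 0.8" --pt "0.85 0 0 -0.12 0.33 -0.1 0.8" --pt "0.95 0 0 -0.12 0.33 -0.15 0.8" --pt "1 0 0 -0.12 0.33 -0.195 0.8" --pt "1 0 0 -0.12 0.33 -0.195 0.8" --pt "1 0 0 -0.12 0.33 -0.195 0.8" --pt "1 0 0 -0.12 0.33 -0.195 0.8" --pt "1 0 0 -0.12 0.33 -0.195 0.8"

```text
time_s: 18.0
tool_pos: [0.4975, -0.1834, 0.2374]
orientation: [0.653, 0.654, 0.27, -0.27]
force: [0.5, 0.6, -1.3]
grip_width: 0.0245
gripper_force: 35.0
```

```bash
python3 - <<'E'
from h import *
S=manip.snapshot("side");T=manip.snapshot("top");s=manip.state();print(s["tool_pos"],s["orientation"],s["grip_width"],s["gripper_force"],abs(s["joint_velocities"]).max())
c=lambda I,x,y:cv2.resize(I[y:y+150,x:x+130],None,fx=3,fy=3,interpolation=cv2.INTER_NEAREST)
cv2.imwrite("pics/c7.png",np.hstack([c(S,310,130),c(T,325,225)])[:,:,::-1])
for d in(.15,.25):
  X=np.array([.496,-.0045,.056])+d*np.array([0,-.707,.707]);print(d,(proj("side",X)-[310,130])*3,(proj("top",X)-[325,225])*3+[390,0])
E
```

```text
[ 0.49732294 -0.18356324  0.23720806] [ 0.65313294  0.65380045  0.27035503 -0.26994536] 0.02466056969350645 34.999044835567474 0.005786334724333987
0.15 [227.08219767 131.27846287] [603.53585976 217.63165531]
0.25 [259.87157485   2.22449247] [737.95819159 206.16083757]
```

View pics/c7.png

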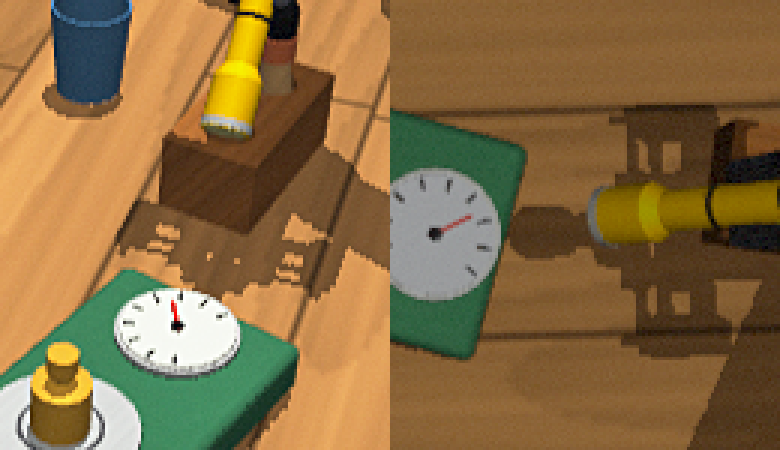

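The lens shows at side crop (227,128) and top crop (601,215), within about 3 crop pixels of where I predicted. The torch is clear of everything, the brush is still in its socket and the weight is still on the pan, so I'm handing in.

```bash
python3 -c "
from bench import manip
print(manip.hand_in())"
```

```text
the job is handed in; nothing more can be done
None
```

The job is handed in, with no verdict returned: the large weight stands upright and released on the pan's marked ring, and the torch is held still at about 45°, its lens aimed at the dial from about 15 cm.

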